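Hold a strap-hinge leaf in line for its pin

TASK

Pick up the strap-hinge leaf whose eye (knuckle) fits between the two fixed eyes on the hinge block, bring it in at the block's open front so that its hole lines up with both of theirs, and finish while still gripping it there, motionless and in line, so that I can tap the hinge pin through: do not let go or put it down. Ease it in without forcing it against the block, and leave the wider strap leaf, the drift, the dish and the torch where they lie.

Things in the scene. Friction and masses are not known exactly. Their poses are not given: they have to be found in the camera images.
- strap_leaf: The loose leaf that fits: bare steel, 0.28 kg, flat on the bench, 133 mm long. Strap 30 mm wide (y), 8 mm thick, straight sides, round tail at -x; bored eye (22 mm outer diameter, 30 mm long) at +x, flush below, 14 mm proud above. Origin: underside, mid-width, 50 mm behind the eye's axis, near the centre of mass; grip it here across the width. x toward the eye, y along its bore, z up.
- strap_leaf_bore (a point): Middle of the strap leaf's bored eye (bore 11 mm, length 30 mm): 50 mm ahead (+x) of the leaf's origin, 11 mm above its underside; axes as the leaf's, y along the bore.
- hinge_block: Grey steel block 100 mm wide on a bolted foot plate 100 x 176 mm, fixed; a steel leaf on its top has two bored eyes (22 mm diameter, 32 mm long) overhanging the front, which faces the robot, turned up to 0.4 rad. The 9 mm hinge pin is started in the -y eye, sticks out 64 mm to that side, short of the gap. Origin: bench height, 40 mm behind the eyes' axis. x into the block, y along the bores, z up.
- hinge_block_bore (a point): Where the strap leaf's eye belongs: on the block eyes' common level axis, midway in the 34 mm gap between them, 61 mm above the bench; axes as the block's. The gap is open to the front (-x), above and below; the steel edge behind it is 12 mm behind the axis, so an eye pushed in until it touches is about 1.4 mm too far. The strap then stands out level to the front.
- wide_leaf: Another strap leaf, for a larger hinge: same steel, length, thickness and eye diameter, but 46 mm wide with a 46 mm long eye that cannot enter the gap. Leave it lying. Origin and axes as for the strap leaf. One of the two lies to the left, one to the right, either way round.
- brass_drift: Round brass bar, 14 mm thick, 130 mm long, lying left of the hinge block; leave it. Origin under its middle, on the bench.
- magnet_tray: Round shallow steel parts dish, 113 mm across, 22 mm high, between the leaves; leave it. Origin under its centre.
- torch: Black pocket torch, 116 mm long, 40 mm thick, lying to the right of the hinge block; leave it. Origin under its middle, on the bench.

How it is judged:
On the way, in this order (a step that is already met when the one before it is completed fails the run):
1. the 30 mm strap leaf is gripped and lifted clear of the bench (height (world z) of strap_leaf above 0.02 m and contact force between the fingers and strap_leaf above 2 N), for 0.2 s.
2. its eye is brought in between the block's two eyes (x of strap_leaf_bore in the frame of hinge_block_bore between -0.012 and 0.012 m and y of strap_leaf_bore in the frame of hinge_block_bore between -0.004 and 0.004 m and z of strap_leaf_bore in the frame of hinge_block_bore between -0.012 and 0.012 m and angle between the y axis of strap_leaf_bore and the y axis of hinge_block_bore, either way round below 0.15 rad), for 0.2 s.
At the end, for the whole second after the job is handed in: The strap leaf is still gripped (over 2 N), at rest, its bore within 2.5 mm of the block's axis fore-and-aft and in height, 3 mm along it and 0.06 rad of parallel, pressing on the block with under 12 N; the wide leaf, drift, dish and torch are within 30 mm of their starts (x of strap_leaf_bore in the frame of hinge_block_bore between -0.0025 and 0.0025 m and z of strap_leaf_bore in the frame of hinge_block_bore between -0.0025 and 0.0025 m and y of strap_leaf_bore in the frame of hinge_block_bore between -0.003 and 0.003 m and angle between the y axis of strap_leaf_bore and the y axis of hinge_block_bore, either way round below 0.06 rad and contact force between the fingers and strap_leaf above 2 N and linear speed of strap_leaf below 0.01 m/s and contact force between strap_leaf and hinge_block below 12 N and distance of each of wide_leaf, brass_drift, magnet_tray, torch from where it was at the start of the episode below 0.03 m); the arm keeps its last pose, push and grip.
It fails at once if the leaf is forced or knocked against the hinge block (over 40 N) (contact force between strap_leaf and hinge_block above 40 N).
It fails at once if the wider leaf is disturbed (over 30 mm) (distance of wide_leaf from where it was at the start of the episode above 0.03 m).
It fails at once if the brass drift is disturbed (over 30 mm) (distance of brass_drift from where it was at the start of the episode above 0.03 m).
It fails at once if the dish is disturbed (over 30 mm) (distance of magnet_tray from where it was at the start of the episode above 0.03 m).
It fails at once if the torch is disturbed (over 30 mm) (distance of torch from where it was at the start of the episode above 0.03 m).
It also fails if it takes over 48 s, if anything falls off the work surface, if the arm or the gripper's body presses on something with over 40 N, if the wrist force passes 120 N, or if a joint passes its speed limit or range.

ROBOT

A 7-joint arm with a two-finger parallel gripper is mounted at the origin on a cart in front of the work surface, level with it; the furniture and walls round the work are solid. World frame = base frame: x ahead of the robot, y to its left, z up, the work surface at z = 0. Lengths are in m, angles in rad, forces in N, time in s.
With the tool pointing down it reaches from about 0.4 to 0.925 m from the base axis. Payload 5.6 kg.
Tool frame: the origin (TCP) lies at the very end of the fingers, on their centre line; the grasp point (between the pads) lies 19 mm behind it (ctrl.grip_point_offset is the distance from the TCP to the grasp point, in m); z points along the fingers, y is the line along which they close (so a half turn about z gives the same grasp; the last joint's range is limited). The gripper opens to 85 mm and grips with 20 to 120 N. Pads are 22 mm wide; open, the fingers measure 114 mm over their backs; the gripper's body (76 mm by 85 mm) begins 54 mm behind the grasp point. The pads swing forward as they close: fully open they stand 13 mm farther back than shut.
Start: joints at [-1.208, 0.468, -0.012, 1.603, 0.006, 1.071, -0.056], TCP at [0.257, 0.597, 0.231] pointing down, gripper open.
Joint ranges: [-2.53, 2.53], [-0.31, 2.02], [-1.57, 1.55], [0.28, 2.44], [-1.29, 4.43], [0.15, 1.84], [-2.92, 2.92]. Speed limits (rad/s): [2.57, 2.57, 3.14, 3.14, 3.14, 3.14, 3.14].

INTERFACE

Orientations are given as a unit quaternion [x, y, z, w].
In Python, from station import ctrl gives the robot as it stands.
- The arm moves only by the shell command python3 -m pendant 'ROWS' [OPENING] [FORCE]. ROWS is a JSON object of lists of equal length, an entry for each row: "xyz": the shift along the tool's x, y, z in cm, a list of three; "angular": the turn, a rotation vector about the tool's x, y, z in rad, a list of three. In form: {"xyz": [[dx, dy, dz], ...], "angular": [[rx, ry, rz], ...]}. A call has 1 to 12 rows; each row shifts and turns the commanded pose from where the row before left it, along the tool's axes as they then stand; what a row does not reach is not made up. A row lasts 1/8 s, in which the tool goes at most 62.5 mm and 10.7 degrees, less where a joint would pass 70% of its speed; a pose out of reach is approached as far as the arm can. A call is refused whole if a number of a shift passes 6.25 or a number of a turn 0.188, either way. A call with a gripper value outside its range is refused whole. OPENING is the closure, from -1 (fully open) to 1 (shut), set as the call begins (- or left out, the last holds). The fingers move at their own pace and stop on an object; FORCE is the grip in N (left out, the last holds). Time passes only in rows, so rows that do not move let the fingers close. It gives the time, the measured TCP pose, the force, the opening and the grip force at its end, in the units of the state.
- ctrl.sense(): the state, without advancing time (a new reading comes with each control period).
- ctrl.camera(name): name is "scene" or "top" or "wrist"; returns the picture (420x560x3 uint8, red, green, blue); there is no depth.
- ctrl.camera_model(name): a dict with "intrinsics" (3x3 intrinsics, pixels), "eye" and "orientation" of the camera in the world; the wrist camera has in their place "mount" (4x4, takes a point from camera to tool coordinates, whose origin is the TCP and whose axes are the flange's). Camera axes: x right, y down, z forward; pixel columns grow to the right and rows downward; lengths in m; the calibration is good to about 2 mm. A picture is of the moment at which its call begins: read the wrist's pose just before it. camera_model takes no time and is no camera call.
- ctrl.finish_job(): hands the job in; it is judged then, once.
The state is a dict: "t": time; "qpos": joint angles; "joint_velocities": joint speeds; "joint_efforts": joint torques, N m; "tcp_pos": TCP position; "orientation": TCP orientation; "contact_force": force on the tool from outside, world axes, zero at the start; "moment": the same for the moment, N m; "finger_gap": finger opening in m; "grip_force": force on a finger pad.
Only numpy, scipy, OpenCV 4.12 (cv2) and the standard library are available. Lean on these libraries where they do the work, as an engineer would, in place of code of your own. Each camera call takes 0.05 s, during which the arm holds its last target. There are 200 camera calls.

## Working session

There is one attempt and no reset: what is moved stays moved. The work goes in short steps, Python scripts to look and compute and a shell command to move; the robot and the scene stay as the last step left them, time stands still between calls to the robot, and variables do not carry over. Pictures are saved under pics/ and viewed, at most 10 in all, crops included, and the job is handed in when it is done.

```bash
mkdir -p pics; cat > h.py <<'E'
import numpy as np, cv2
from scipy.spatial.transform import Rotation as R
from station import ctrl
def shot(n,f):
    s=ctrl.sense(); im=ctrl.camera(n); cv2.imwrite('pics/'+f,cv2.cvtColor(im,cv2.COLOR_RGB2BGR)); return s,im
def cam(n,s=None):
    m=ctrl.camera_model(n); K=np.array(m['intrinsics'])
    if 'mount' in m:
        T=np.eye(4);T[:3,:3]=R.from_quat(s['orientation']).as_matrix();T[:3,3]=s['tcp_pos'];T=T@np.array(m['mount']);return K,T[:3,3],T[:3,:3]
    o=np.array(m['orientation']); Rm=o if o.shape==(3,3) else R.from_quat(o).as_matrix()
    return K,np.array(m['eye']),Rm
def ray(uv,z,c):
    K,e,Rm=c; d=Rm@np.linalg.solve(K,[uv[0],uv[1],1.]); return e+d*(z-e[2])/d[2]
def proj(p,c):
    K,e,Rm=c; q=K@(Rm.T@(np.array(p)-e)); return q[:2]/q[2]
E
python3 - <<'E'
from h import *
s,im=shot('top','top.png'); 
for n in('top','scene'): print(ctrl.camera_model(n))
print(ctrl.camera_model('wrist')); print(s)
E
```

```text
{'intrinsics': array([[456.60656012,   0.        , 274.51492021],
       [  0.        , 456.60656012, 206.057143  ],
       [  0.        ,   0.        ,   1.        ]]), 'eye': array([0.4383069 , 0.06615124, 1.01044302]), 'orientation': array([ 0.70797638, -0.70392926,  0.04084855, -0.03980503])}
{'intrinsics': array([[522.70264072,   0.        , 272.58149984],
       [  0.        , 522.70264072, 214.58823686],
       [  0.        ,   0.        ,   1.        ]]), 'eye': array([ 0.03105689, -0.51026107,  0.95822707]), 'orientation': array([ 0.87244411, -0.33996969,  0.12786844, -0.32697332])}
{'intrinsics': array([[315.87859317,   0.        , 281.82590573],
       [  0.        , 315.87859317, 210.71574269],
       [  0.        ,   0.        ,   1.        ]]), 'mount': array([[ 9.22901028e-04, -9.50288084e-01, -3.11370689e-01,
         8.13801054e-02],
       [ 9.99999219e-01,  1.13950095e-03, -5.13708820e-04,
        -1.09988235e-03],
       [ 8.42978567e-04, -3.11369971e-01,  9.50288393e-01,
        -1.43540081e-01],
       [ 0.00000000e+00,  0.00000000e+00,  0.00000000e+00,
         1.00000000e+00]])}
{'t': 0.0, 'qpos': array([-1.20802306,  0.46833117, -0.01155979,  1.60365882,  0.00602456,
        1.07141198, -0.05632138]), 'joint_velocities': array([-1.24807989e-03, -9.03574266e-04, -1.22128687e-03, -6.10917368e-05,
       -9.87840721e-04, -2.41939383e-04, -2.39459496e-04]), 'joint_efforts': array([-6.38541678e-04, -5.32391810e+01,  2.13450211e-02, -2.51300329e+01,
        1.14574356e-02,  7.87429250e-03,  2.17424389e-05]), 'tcp_pos': array([0.25644136, 0.5966493 , 0.23035361]), 'orientation': array([ 2.01552263e-01,  9.79477359e-01, -8.82750743e-04, -9.71504810e-05]), 'contact_force': array([-0.70943622,  0.07573737,  0.97297723]), 'moment': array([0.01660319, 0.04468334, 0.05479275]), 'grip_force': 0.0, 'finger_gap': 0.08508115328552067}
```

View pics/top.png

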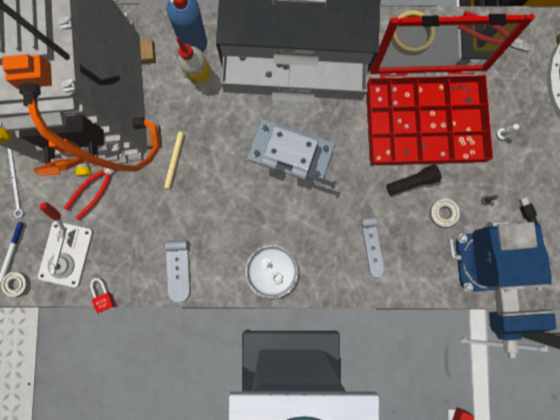

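The top view shows the left leaf at about (177,270), wider, and the right leaf at about (373,247), narrower. The block is at (292,150), the dish at (272,271), the torch at (414,179) and the drift at (174,160). I'll enlarge to get accurate points.

```bash
python3 - <<'E'
import cv2
im=cv2.imread('pics/top.png')
a=cv2.resize(im[115:205,235:355],None,fx=5,fy=5,interpolation=cv2.INTER_CUBIC)  # 600x450
b=cv2.resize(im[210:285,355:395],None,fx=5,fy=5,interpolation=cv2.INTER_CUBIC)  # 200x375
c=cv2.copyMakeBorder(b,0,75,0,0,cv2.BORDER_CONSTANT)
cv2.imwrite('pics/crop1.png',cv2.hconcat([a,c]))
E
```

```text
(no output)
```

View pics/crop1.png

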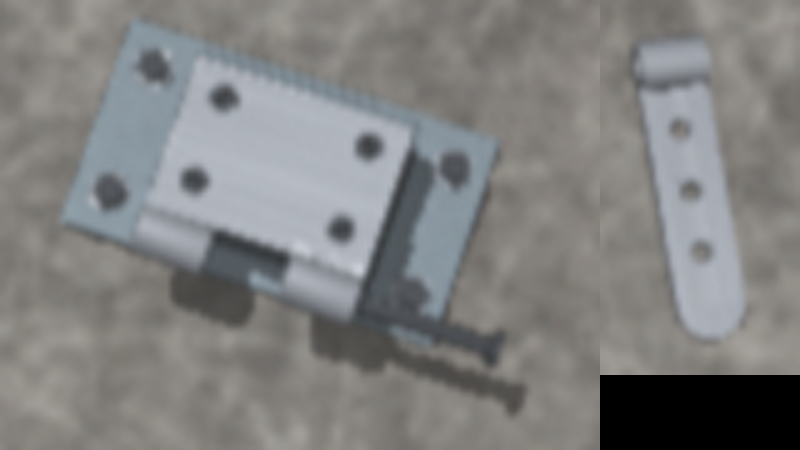

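The narrow leaf's eye centre is at crop (672,62) and its tail tip at (713,340). The block's eyes run from crop (138,226) to (360,298), with the gap between about (210,243) and (287,268).

```bash
python3 - <<'E'
from h import *
c=cam('top')
A=lambda u,v:(235+u/5-.4,115+v/5-.4); B=lambda u,v:(355+(u-600)/5-.4,210+v/5-.4)
P=lambda uv,z:ray(uv,z,c)
e=P(B(672,62),.013);t=P(B(713,340),.006)
print('leaf eye',e,'tail',t,np.linalg.norm((e-t)[:2]),'expect .122'); d=(e-t)[:2];d/=np.linalg.norm(d);yl=np.arctan2(d[1],d[0]);print('yaw',yl,'origin',e[:2]-.05*d)
print('strap w',np.linalg.norm(P(B(658,190),.008)-P(B(718,183),.008)))
l=P(A(138,226),.063);r=P(A(360,298),.063);d=(l-r)[:2];print('block eyes',l,r,np.linalg.norm(d),'expect .098','yaw',np.arctan2(-d[0],d[1]),(l+r)/2)
g=[P(A(*q),.063) for q in((210,247),(287,271))];print('gap',g,np.linalg.norm(g[0]-g[1]),(g[0]+g[1])/2)
f=[P(A(*q),.008) for q in((135,20),(497,138),(62,220))]
print('foot',np.linalg.norm(f[0]-f[1]),np.linalg.norm(f[0]-f[2]),f,np.arctan2(-(f[0]-f[1])[0],(f[0]-f[1])[1]))
# tool now
s=ctrl.sense();print(R.from_quat(s['orientation']).as_matrix().round(3))
E
```

```text
leaf eye [ 0.51869096 -0.14219561  0.013     ] tail [ 0.39805048 -0.15933128  0.006     ] 0.12185137202200436 expect .122
yaw 0.14109536759201236 origin [ 0.46918783 -0.14922699]
strap w 0.026519406860384828
block eyes [0.64513493 0.09163219 0.063     ] [ 0.61482051 -0.00212166  0.063     ] 0.09853297960931567 expect .098 yaw -0.3127302970946994 [0.62997772 0.04475527 0.063     ]
gap [array([0.63628985, 0.06115931, 0.063     ]), array([0.62618963, 0.02863731, 0.063     ])] 0.034054292128902174 [0.63123974 0.04489831 0.063     ]
foot 0.17167153676854183 0.0975903071252697 [array([0.7519225 , 0.09529165, 0.008     ]), array([ 0.69837335, -0.06781447,  0.008     ]), array([0.65966942, 0.12712304, 0.008     ])] -0.3172215460187094
[[-0.919  0.395 -0.001]
 [ 0.395  0.919 -0.002]
 [-0.    -0.002 -1.   ]]
```

```bash
python3 -m pendant '{"xyz":[[-2,-2.5,0],[-3.8,-4.7,0],[-3.8,-4.7,0],[-3.8,-4.7,0],[-3.8,-4.7,0],[-3.8,-4.7,0],[-3.8,-4.7,0],[-3.8,-4.7,0],[-3.8,-4.7,0],[-3.8,-4.7,0],[-3.8,-4.7,0],[-3.8,-4.7,0]],"angular":[[0,0,0],[0,0,0],[0,0,0],[0,0,0],[0,0,0],[0,0,0],[0,0,0],[0,0,0],[0,0,0],[0,0,0],[0,0,0],[0,0,0]]}' -0.2 40
python3 -m pendant '{"xyz":[[-2.6,-3,1],[-2.6,-3,2],[0,0,2],[0,0,2],[0,0,1],[0,0,0],[0,0,0]],"angular":[[0,0,0],[0,0,0],[0,0,-0.182],[0,0,-0.182],[0,0,-0.182],[0,0,0],[0,0,0]]}'
python3 - <<'E'
from h import *
s,im=shot('wrist','w1.png')
print(s['tcp_pos'],R.from_quat(s['orientation']).as_matrix().round(3),s['finger_gap'])
E
```

```text
t: 1.55
tcp_pos: [0.4451, -0.0754, 0.2313]
orientation: [0.201, 0.98, 0.0, 0.0]
contact_force: [0.4, 0.3, -0.0]
finger_gap: 0.0512
grip_force: 0.0
t: 2.42
tcp_pos: [0.4692, -0.1495, 0.1515]
orientation: [-0.068, 0.998, -0.0, 0.0]
contact_force: [0.2, 0.4, -0.3]
finger_gap: 0.0514
grip_force: 0.0
[ 0.46922158 -0.14953304  0.15153095] [[-0.991 -0.136  0.   ]
 [-0.136  0.991 -0.   ]
 [-0.    -0.    -1.   ]] 0.05137591643774111
```

View pics/w1.png

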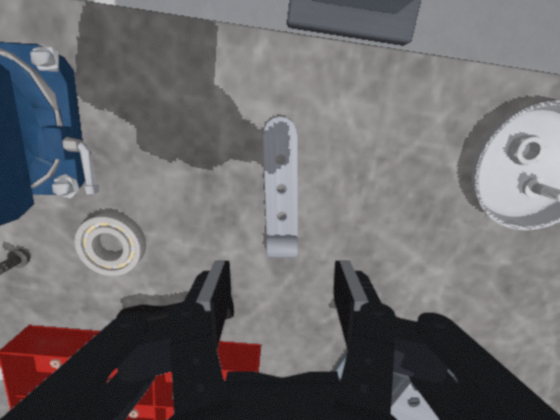

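The wrist view shows the leaf's eye spanning (267–298, 246), its tail tip at (281,117), and strap edges at about x=265/298, all nearly vertical in the image and centred under the fingers.

```bash
python3 - <<'E'
from h import *
s=ctrl.sense();c=cam('wrist',s);Rt=R.from_quat(s['orientation']).as_matrix()
e=ray((282.5,246),.011,c)
t=ray((281,117),.004,c);L=ray((267,210),.008,c);Rr=ray((298,210),.008,c);L2=ray((264,150),.008,c);R2=ray((297.5,150),.008,c)
print('eye len',np.linalg.norm(ray((267.5,246),.015,c)-ray((298.5,246),.015,c)),'strap',np.linalg.norm(L-Rr),np.linalg.norm(L2-R2))
print(e,t,np.linalg.norm(e-t)); d=(e-t)[:2];d/=np.linalg.norm(d);print('yaw',np.arctan2(d[1],d[0]),'edges yaw',np.arctan2(*((L+Rr-L2-R2)[[1,0]])))
o=e.copy();o[:2]-=.05*d;o[2]=0
print('origin',o,'tool delta cm',100*Rt.T@(o-s['tcp_pos']))
E
```

```text
eye len 0.030042361219849573 strap 0.02964248926746591 0.03015553350675052
[ 0.5167761  -0.14258089  0.011     ] [ 0.39671959 -0.16072849  0.004     ] 0.12162195001515508
yaw 0.1500230629527823 edges yaw 0.16690769007719272
origin [ 0.46733771 -0.15005394  0.        ] tool delta cm [ 0.22274145 -0.02189061 15.17232861]
```

The 30 mm width and 122 mm length both match, so this is the right leaf. Descending.

```bash
python3 -m pendant '{"xyz":[[0.2,0,2],[0,0,3.5],[0,0,3.5],[0,0,2.5],[0,0,1.5],[0,0,1],[0,0,0.5],[0,0,0],[0,0,0]],"angular":[[0,0,-0.012],[0,0,0],[0,0,0],[0,0,0],[0,0,0],[0,0,0],[0,0,0],[0,0,0],[0,0,0]]}'
python3 -m pendant '{"xyz":[[0,0,0.2],[0,0,0.2],[0,0,0]],"angular":[[0,0,0],[0,0,0],[0,0,0]]}'
```

```text
t: 3.6
tcp_pos: [0.4677, -0.1498, 0.0069]
orientation: [-0.076, 0.997, -0.0, 0.001]
contact_force: [-0.3, 0.1, 0.5]
finger_gap: 0.051
grip_force: 0.0
t: 3.98
tcp_pos: [0.4671, -0.1496, 0.0022]
orientation: [-0.076, 0.997, 0.0, -0.0]
contact_force: [0.8, -0.1, -0.2]
finger_gap: 0.0515
grip_force: 0.0
```

```bash
python3 -m pendant '{"xyz":[[0,0,0.15],[0,0,0]],"angular":[[0,0,0],[0,0,0]]}'
python3 -m pendant '{"xyz":[[0,0,0],[0,0,0],[0,0,0],[0,0,0],[0,0,0],[0,0,0]],"angular":[[0,0,0],[0,0,0],[0,0,0],[0,0,0],[0,0,0],[0,0,0]]}' 1 70
```

```text
t: 4.22
tcp_pos: [0.4671, -0.1496, 0.0007]
orientation: [-0.076, 0.997, 0.0, -0.0]
contact_force: [0.4, 0.6, -0.1]
finger_gap: 0.0512
grip_force: 0.0
t: 4.97
tcp_pos: [0.4673, -0.1497, 0.0012]
orientation: [-0.076, 0.997, 0.0, 0.0]
contact_force: [-1.4, -0.4, 4.9]
finger_gap: 0.0272
grip_force: 69.0
```

```bash
python3 -m pendant '{"xyz":[[0,0,-0.5],[0,0,-1.5],[0,0,-3],[0,0,-3],[0,0,-2],[0,0,0],[0,0,0]],"angular":[[0,0,0],[0,0,0],[0,0,0],[0,0,0],[0,0,0],[0,0,0],[0,0,0]]}'
python3 -m pendant '{"xyz":[[-0.8,1.8,0],[-1.8,4,0],[-2,5,0],[-2,5,0],[-1.8,4,0],[-0.8,2,0],[0,0,0],[0,0,0],[0,0,0],[0,0,0],[0,0,0],[0,0,0]],"angular":[[0,0,0],[0,0,0],[0,0,0],[0,0,0],[0,0,0],[0,0,0.06],[0,0,0.12],[0,0,0.12],[0,0,0.12],[0,0,0.042],[0,0,0],[0,0,0]]}'
python3 - <<'E'
from h import *
s,im=shot('wrist','w2.png')
K,e,Rm=cam('wrist',s);print(s['tcp_pos'],s['orientation'],s['finger_gap'],s['grip_force'])
cv2.imwrite('pics/w2b.png',cv2.resize(cv2.imread('pics/w2.png')[200:410,150:410],None,fx=2.85,fy=2.85,interpolation=cv2.INTER_CUBIC))
c=(K,e,Rm);Rt=R.from_quat(s['orientation']).as_matrix()
print('exp gap ctr',proj((.630,.0448,.061),c),'exp bore',proj(s['tcp_pos']+Rt@[-.05,0,-.0098],c))
E
```

```text
t: 5.85
tcp_pos: [0.4667, -0.1493, 0.1004]
orientation: [-0.076, 0.997, 0.0, -0.0]
contact_force: [0.2, 0.0, -2.0]
finger_gap: 0.0276
grip_force: 69.5
t: 7.35
tcp_pos: [0.5249, 0.0797, 0.1005]
orientation: [0.154, 0.988, -0.0, -0.0]
contact_force: [-0.4, -1.0, -3.3]
finger_gap: 0.0271
grip_force: 69.5
[0.52491502 0.07972072 0.10054197] [ 1.53786791e-01  9.88104031e-01 -8.20581789e-05 -1.99915756e-04] 0.027111070397394698 69.53577518463135
exp gap ctr [281.30023506 380.54220787] exp bore [283.61597883 367.34505422]
```

View pics/w2b.png

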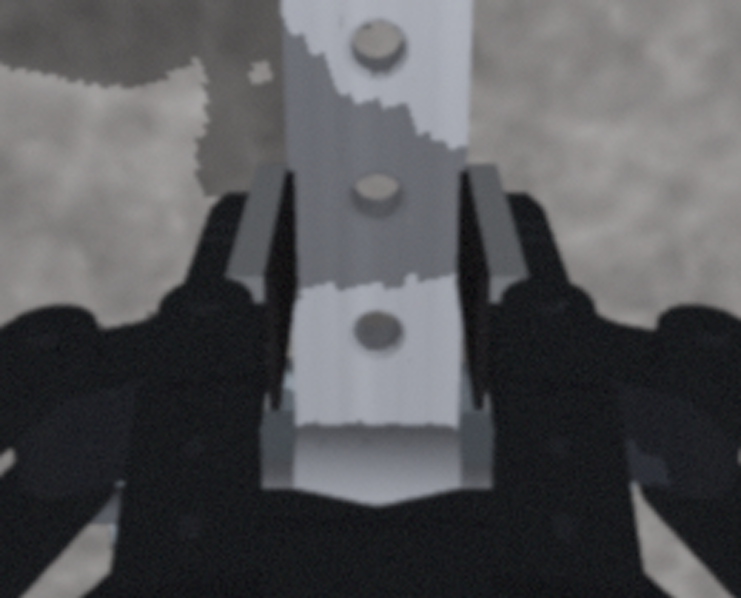

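The wrist view confirms a square grip: the leaf's eye spans crop (293–460, 425–500), centred on the tool. The gripper hides the gap, so I'll check the leaf against the block in the fixed cameras.

```bash
python3 - <<'E'
from h import *
out=[]
for n in('top','scene'):
    s,im=shot(n,n+'2.png');c=cam(n);Rt=R.from_quat(s['orientation']).as_matrix()
    g=proj((.630,.0448,.061),c);b=proj(s['tcp_pos']+Rt@[-.05,0,-.0098],c);print(n,g,b)
    m=(g+b)/2;x0,y0=int(m[0])-45,int(m[1])-60;print('crop origin',x0,y0)
    out.append(cv2.resize(im[y0:y0+120,x0:x0+80],None,fx=5,fy=5,interpolation=cv2.INTER_CUBIC)[:,:,::-1])
cv2.imwrite('pics/c3.png',cv2.hconcat(out))
E
```

```text
top [284.31834887 167.16518827] [274.90194732 190.51941161]
crop origin 234 118
scene [300.42127916 204.49873847] [276.64533534 197.59067064]
crop origin 243 141
```

View pics/c3.png

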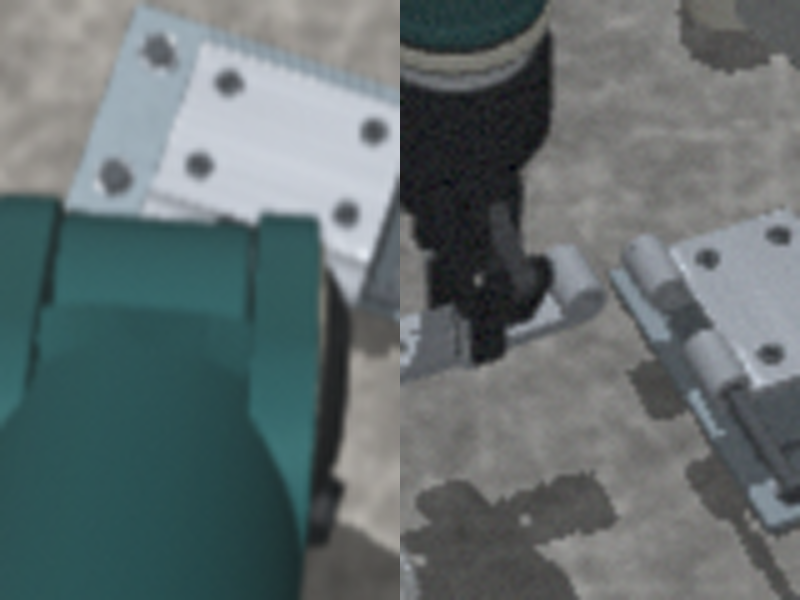

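```bash
python3 -m pendant '{"xyz":[[0,0,1],[0,0,1.5],[0,0,1.5],[-0.5,0,0.9],[-1,0,0.03],[-0.8,0,0],[0,0,0],[0,0,0]],"angular":[[0,0,0],[0,0,0],[0,0,0],[0,0,0],[0,0,0],[0,0,0],[0,0,0],[0,0,0]]}'
python3 - <<'E'
from h import *
s,im=shot('scene','scene3.png');c=cam('scene');Rt=R.from_quat(s['orientation']).as_matrix()
g=proj((.630,.0448,.061),c);b=proj(s['tcp_pos']+Rt@[-.05,0,-.0098],c);print(g,b,s['tcp_pos'],s['orientation'])
x0,y0=270,175
cv2.imwrite('pics/c4.png',cv2.resize(im[y0:y0+60,x0:x0+80],None,fx=10,fy=10,interpolation=cv2.INTER_CUBIC)[:,:,::-1])
E
```

```text
t: 8.5
tcp_pos: [0.547, 0.0728, 0.0517]
orientation: [0.154, 0.988, 0.0, 0.0]
contact_force: [-0.2, -0.3, -2.1]
finger_gap: 0.0277
grip_force: 69.5
[300.42127916 204.49873847] [285.55292576 209.02700758] [0.54697713 0.07281445 0.05174026] [1.54333455e-01 9.88018806e-01 1.32845408e-04 7.92884272e-05]
```

View pics/c4.png

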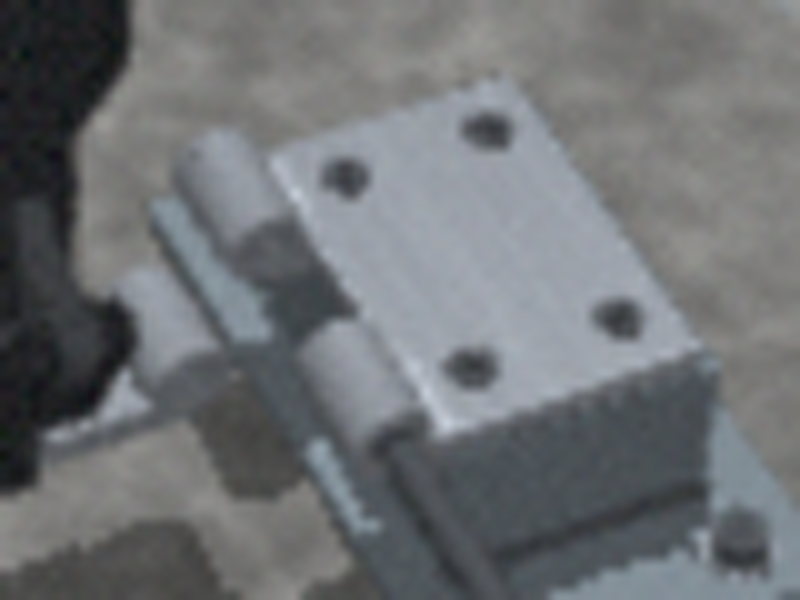

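```bash
python3 - <<'E'
from h import *
s=ctrl.sense();c=cam('scene');Rt=R.from_quat(s['orientation']).as_matrix()
im=cv2.imread('pics/c4.png')
def P(p): return (proj(p,c)-[270,175]+.5)*10-.5
def circ(o,M,y,col):
    a=np.linspace(0,2*np.pi,40);q=np.array([P(o+M@[.011*np.cos(t),y,.011*np.sin(t)]) for t in a]);cv2.polylines(im,[q.astype(int)],True,col,1)
g=np.array((.630,.0448,.061));M=R.from_euler('z',-.315).as_matrix()
for y in(-.049,-.017,.017,.049):circ(g,M,y,(0,0,255))
b=s['tcp_pos']+Rt@[-.05,0,-.0098];Ml=Rt@np.diag([-1,1,-1.])
for y in(-.015,.015):circ(b,Ml,y,(0,255,0))
cv2.imwrite('pics/c5.png',im)
J=np.array([P(g+M[:,i]*.001)-P(g) for i in range(2)]).T;print('px per mm block x,y',J)
E
```

```text
px per mm block x,y [[ 3.86155036 -1.92930745]
 [-1.32573068 -2.90735059]]
```

View pics/c5.png

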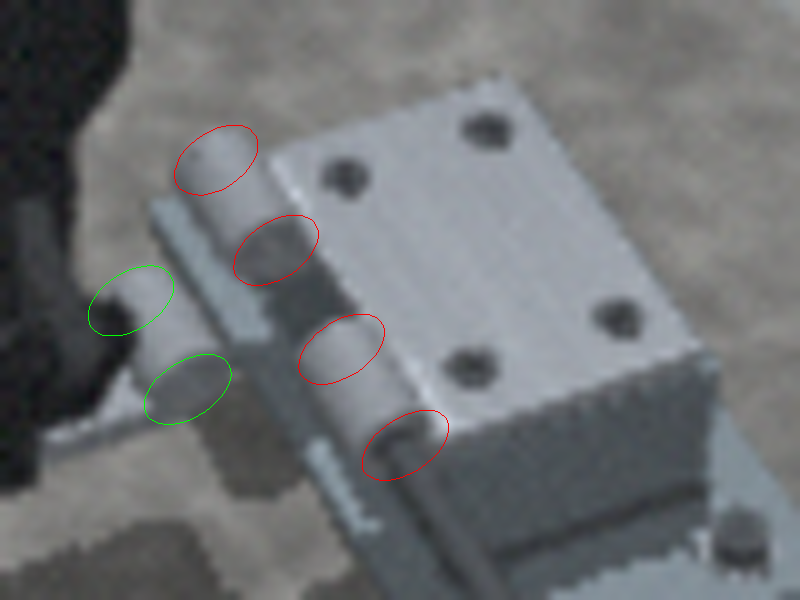

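```bash
python3 - <<'E'
from h import *
s=ctrl.sense();c=cam('scene');Rt=R.from_quat(s['orientation']).as_matrix()
A=np.mean([ctrl.camera('scene').astype(float) for _ in range(6)],0)
x0,y0,f=278,185,16
im=cv2.resize(A[y0:y0+37,x0:x0+48],None,fx=f,fy=f,interpolation=cv2.INTER_LANCZOS4)
im=np.clip((im-40)*1.5,0,255).astype(np.uint8)[:,:,::-1].copy()
def P(p): return (proj(p,c)-[x0,y0]+.5)*f-.5
def circ(o,M,y,col):
    for t in np.linspace(0,2*np.pi,24,endpoint=False): cv2.circle(im,tuple(P(o+M@[.011*np.cos(t),y,.011*np.sin(t)]).astype(int).tolist()),2,col,-1)
g=np.array((.630,.0448,.061));M=R.from_euler('z',-.315).as_matrix()
for y in(-.049,.017,.049):circ(g,M,y,(0,0,255))
b=s['tcp_pos']+Rt@[-.05,0,-.0098];Ml=Rt@np.diag([-1,1,-1.])
for y in(-.015,.015):circ(b,Ml,y,(0,255,0))
cv2.imwrite('pics/c6.png',im);print(s['tcp_pos'],[P(b+M[:,i]*.001)-P(b) for i in range(3)])
E
```

```text
[0.54682882 0.07290002 0.05169203] [array([ 6.28430455, -2.1554022 ]), array([-2.9936355 , -4.72666757]), array([ 0.13505269, -4.63582192])]
```

View pics/c6.png

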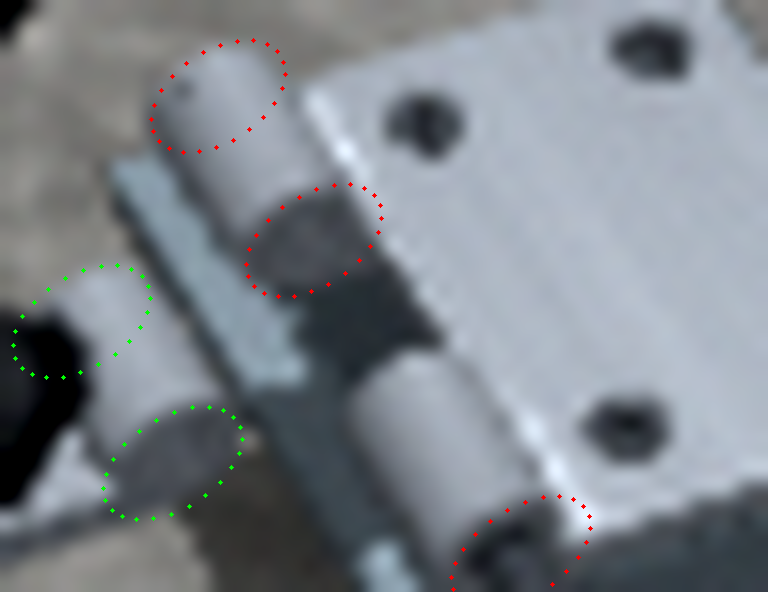

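The averaged view shows the model outlines matching the real end faces within about 1 mm: left block eye face near (312,240), leaf eye face near (175,462). Next I'll work out the insertion.

```bash
cat > d.py <<'E'
from h import *
s=ctrl.sense();Rt=R.from_quat(s['orientation']).as_matrix()
b=s['tcp_pos']+Rt@[-.05,0,-.0098];g=np.array((.630,.0448,.061))
M=R.from_euler('z',-.315).as_matrix()
print('tool delta cm',100*Rt.T@(g-b),'bore in block mm',1000*M.T@(b-g),'yaw',np.arctan2(-Rt[1,0],-Rt[0,0]),'F block',M.T@s['contact_force'],s['moment'])
E
python3 d.py
```

```text
tool delta cm [-3.77323407 -0.1454024   0.03886975] bore in block mm [-37.7395794    1.25263046   0.38712726] yaw -0.3096645822934912 F block [-0.24078115 -0.13216139 -2.27354063] [-0.02693642  0.0107572   0.01199104]
```

```bash
python3 -m pendant '{"xyz":[[-0.6,-0.18,0.03],[-0.6,0,0],[-0.3,0,0],[-0.2,0,0],[-0.2,0,0],[0,0,0]],"angular":[[0,0,0.005],[0,0,0],[0,0,0],[0,0,0],[0,0,0],[0,0,0]]}'; python3 d.py
python3 -m pendant '{"xyz":[[-0.2,0,0],[-0.2,0,0],[-0.2,0,0],[-0.2,0,0],[0,0,0]],"angular":[[0,0,0],[0,0,0],[0,0,0],[0,0,0],[0,0,0]]}'; python3 d.py
```

```text
t: 9.6
tcp_pos: [0.5646, 0.0652, 0.0512]
orientation: [0.157, 0.988, 0.0, 0.0]
contact_force: [-0.7, -0.5, -2.5]
finger_gap: 0.0275
grip_force: 69.5
tool delta cm [-1.8543718   0.08777149 -0.00339225] bore in block mm [-18.54358576  -0.88047342  -0.03471412] yaw -0.3148512201943117 F block [-0.51351192 -0.73940713 -2.53107736] [-0.06101705  0.04865956  0.01773697]
t: 10.22
tcp_pos: [0.5723, 0.0626, 0.0512]
orientation: [0.157, 0.988, -0.0, 0.0]
contact_force: [-0.7, -0.9, -2.8]
finger_gap: 0.0273
grip_force: 69.5
tool delta cm [-1.04036948  0.09231797  0.00238527] bore in block mm [-10.40371273  -0.92302772   0.021823  ] yaw -0.31501466699938246 F block [-0.33589801 -1.09782735 -2.84368737] [0.00236455 0.02880201 0.04972013]
```

```bash
python3 -m pendant '{"xyz":[[-0.2,0.05,0],[-0.2,0,0],[-0.2,0,0],[-0.2,0,0],[-0.1,0,0],[0,0,0],[0,0,0]],"angular":[[0,0,0],[0,0,0],[0,0,0],[0,0,0],[0,0,0],[0,0,0],[0,0,0]]}'; python3 d.py
```

```text
t: 11.1
tcp_pos: [0.5806, 0.0605, 0.0511]
orientation: [0.157, 0.988, -0.0, -0.0]
contact_force: [-1.6, 0.5, -2.0]
finger_gap: 0.0274
grip_force: 69.5
tool delta cm [-0.18342064  0.0407579  -0.00929766] bore in block mm [-1.83416974 -0.4079167  -0.09221648] yaw -0.31481925135527994 F block [-1.63500398  0.01457603 -2.02413317] [ 0.0523056   0.1725994  -0.05342767]
```

Now feel for the steel edge in small steps.

```bash
for i in 1 2; do python3 -m pendant '{"xyz":[[-0.05,0,0],[0,0,0]],"angular":[[0,0,0],[0,0,0]]}' >/dev/null; python3 d.py; done
```

```text
tool delta cm [-0.17738782  0.03822022 -0.03000086] bore in block mm [-1.77418855 -0.38271442 -0.29750998] yaw -0.31474641178157553 F block [-2.99682039 -0.0914494  -2.77185273] [ 0.16301398  0.5618276  -0.04257192]
tool delta cm [-0.16545341  0.03458741 -0.04517106] bore in block mm [-1.65536052 -0.34672746 -0.44801334] yaw -0.3145686904366177 F block [-4.88960886 -0.10668055 -2.17034267] [ 0.30765993  1.10195576 -0.09525162]
```

Contact begins at about model x −1.8 mm: force and moment climb and motion stalls. I'll back off 1.4 mm from there and check by eye.

```bash
python3 -m pendant '{"xyz":[[0.12,0.02,0],[0.12,0,0],[0,0,0],[0,0,0],[0,0,0]],"angular":[[0,0,0],[0,0,0],[0,0,0],[0,0,0],[0,0,0]]}'; python3 d.py
python3 - <<'E'
from h import *
A=np.mean([ctrl.camera('scene').astype(float) for _ in range(6)],0)
x0,y0,f=278,180,16
im=cv2.resize(A[y0:y0+37,x0:x0+48],None,fx=f,fy=f,interpolation=cv2.INTER_LANCZOS4)
cv2.imwrite('pics/c7.png',np.clip((im-40)*1.5,0,255).astype(np.uint8)[:,:,::-1])
E
```

```text
t: 12.22
tcp_pos: [0.58, 0.061, 0.0514]
orientation: [0.157, 0.988, 0.0, 0.0]
contact_force: [0.3, -0.0, -3.4]
finger_gap: 0.0275
grip_force: 69.5
tool delta cm [-0.25471282  0.01289352  0.02140418] bore in block mm [-2.54731405 -0.12921183  0.21165002] yaw -0.31491058762763535 F block [ 0.27737242  0.07342331 -3.38228465] [0.01524487 0.03244834 0.00783054]
```

View pics/c7.png

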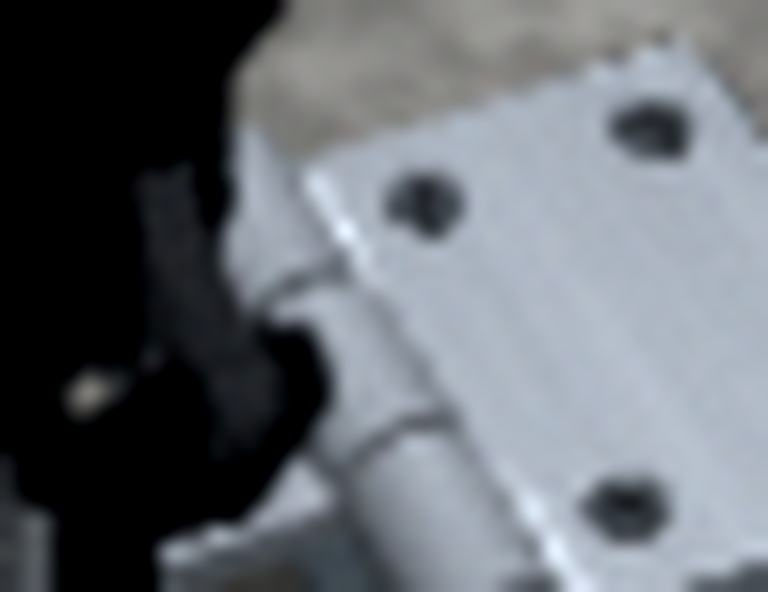

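The view shows the leaf's eye sitting in line between the two block eyes, with similar thin gaps on both sides at (300,285) and (405,430). One small back-off, settle, then hand in.

```bash
python3 -m pendant '{"xyz":[[0.06,0,0.02],[0,0,0],[0,0,0],[0,0,0],[0,0,0],[0,0,0]],"angular":[[0,0,0],[0,0,0],[0,0,0],[0,0,0],[0,0,0],[0,0,0]]}'; python3 d.py; python3 -c "
from station import ctrl
print(ctrl.finish_job())"
```

```text
t: 13.28
tcp_pos: [0.579, 0.0612, 0.051]
orientation: [0.157, 0.988, -0.0, 0.0]
contact_force: [0.9, -0.2, -2.1]
finger_gap: 0.0278
grip_force: 69.5
tool delta cm [-0.36168289  0.0167278  -0.02141769] bore in block mm [-3.61679166 -0.16802054 -0.2142238 ] yaw -0.31479553343249916 F block [ 0.93782526  0.0872718  -2.1094108 ] [ 0.02249897 -0.00530082 -0.01137603]
the job is handed in; nothing more can be done
None
```

I handed in the job at about 13 s with the 30 mm strap leaf still gripped (about 70 N) and held still in the gap, its eye in line with the block's two by camera and touch; I estimate under 1 mm fore-and-aft error, and the hand-in returned no verdict.

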